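# Open the push-and-turn solvent can in the flute workshop

## Task

Open the solvent can: swing the hold-down bar well aside from over the cap and leave it there, then push the child-resistant cap down hard and, keeping it down, turn it anticlockwise (seen from above) until it is free. Lift it off, lower it into the middle of the steel drip dish without dropping it, open side down and lying flat, and only then let go; do not knock the mallet, the jar or the drill-bit block.

Things in the scene. Friction and masses are not known exactly. Their poses are not given: they have to be found in the camera images.
- can: Rectangular aluminium solvent can, 80 x 106 mm, shoulder 120 mm up, fixed with its dark steel cradle. Origin on the bench under the neck's axis; z up; x points from the neck to the steel post of the hold-down bar (post 16 mm thick, 183 mm high, 90 mm from the neck axis). Nothing but post, bar and cap is higher than 120 mm.
- cap_center (a point): Centre of the loose black cap, 80 g, 50 mm tall, z up its axis: ribbed skirt 56 mm across, 28 mm high, hollow below; from its flat top rises a ribbed round grip 26 mm across, 22 mm high. Flat top 3 mm above this point, top of the grip 25 mm above, rim 25 mm below. Starts locked on the neck, 154 mm above the bench. Fingertips can stand on the flat top beside the grip and press.
- cap_mark (a point): Small grey mark on the flat top of the cap, 23 mm from its axis along the cap's x and 3 mm above cap_center; shows the angle of the cap. It points to the post (the can's x) while the cap is locked.
- neck (a point): On the neck's axis at the shoulder, 120 mm up; neck 22.5 mm high. Inside, a spring lifts the cap with 13 N. To pass the neck's teeth, push the cap down 5 mm or more (18 N; stops at 6.8 mm, 20 N) and keep it down while turning it 42 degrees anticlockwise from above; from 42 to 78 degrees it lifts straight off (aim for 60; hard stop at 79). Clockwise is blocked.
- hold_bar (a joint): Angle of the hold-down bar about its post, rad: 0 straight over the cap (pointing along the can's -x), positive anticlockwise from above, range -1.6 to 1.6. It may be swung to either side; light friction (1 N at its end) keeps it where it is left. Well aside: 0.9 or more, either way.
- bar_pivot (a point): Pivot of the hold-down bar, on the post's axis at mid-height of the bar, 191 mm above the bench.
- bar_end (a point): Centre of the round free end (20 mm across) of the hold-down bar, 135 mm from the pivot. The flat steel bar is 12 mm wide and 16 mm high (183 to 199 mm above the bench), 4 mm clear above the cap.
- dish_in (a point): Centre of the inner floor of the round steel drip dish (fixed): floor 116 mm across, 5 mm above the bench, rim 140 mm across and 14 mm high. The cap belongs within 25 mm of this centre.
- mallet: Bystander, loose: wooden mallet lying on the bench, 260 mm long, head 56 mm thick and 100 mm wide at its +x end; origin on the bench below the handle.
- jar: Bystander, loose: amber jar 60 mm across, 75 mm tall; origin at its foot.
- bit_block: Bystander, loose: wooden block 50 x 130 x 30 mm with upright drill bits up to 77 mm; origin at its foot.
Mind the look-alikes: they are no part of the job. There is more than one size of the part that bears dish_in; the job needs the smaller.

How it is judged (in metres and radians):
On the way, in this order (a step that is already met when the one before it is completed fails the run):
1. the hold-down bar is swung well aside (at least 0.9 rad, either way) with the cap still on the neck ((value of joint hold_bar above 0.9 rad or value of joint hold_bar below -0.9 rad) and distance between cap_center and neck below 0.04 m), for 0.1 s.
2. the cap is turned free on the neck: at least 40 degrees anticlockwise, still seated on it (y of cap_mark in the frame of can above 0.0148 m and horizontal distance between cap_center and neck below 0.006 m and distance between cap_center and neck below 0.042 m), for 0.04 s.
3. the cap is lowered into the dish by hand, not dropped: still gripped when its centre is at most 45 mm above the bench (15 mm above its resting height) and within 35 mm of the dish's centre (contact force between the fingers and cap above 0.5 N and height (world z) of cap_center below 0.045 m and horizontal distance between cap_center and dish_in below 0.035 m), for 0.04 s.
At the end, for the whole second after the job is handed in: The cap lies open side down in the drip dish, upright within 7 degrees, its centre within 25 mm of the dish's centre, at rest and released; the hold-down bar is still at least 0.9 rad aside (horizontal distance between cap_center and dish_in below 0.025 m and height (world z) of cap_center below 0.036 m and angle between cap_center's own z axis and vertical below 0.12 rad and linear speed of cap below 0.02 m/s and (value of joint hold_bar above 0.9 rad or value of joint hold_bar below -0.9 rad)); the robot touches nothing.
It fails at once if the mallet is moved more than 30 mm (distance of mallet from where it was at the start of the episode above 0.03 m).
It fails at once if the jar is moved more than 30 mm (distance of jar from where it was at the start of the episode above 0.03 m).
It fails at once if the drill-bit block is moved more than 30 mm (distance of bit_block from where it was at the start of the episode above 0.03 m).
It also fails if it takes over 69 s, if anything falls off the work surface, if the arm or the gripper's body presses on something with over 40 N, if the wrist force passes 120 N, or if a joint passes its speed limit or range.

## Robot

A 7-joint arm with a two-finger parallel gripper is mounted at the origin on the work surface. World frame = base frame: x ahead of the robot, y to its left, z up, the work surface at z = 0. Lengths are in mm, angles in rad, forces in N, time in s.
With the tool pointing down it reaches from about 425 to 825 mm from the base axis. Payload 3.6 kg.
Tool frame: the origin (TCP) lies midway between the tips of the shut fingers; the grasp point (between the pads) lies tcp_to_grasp behind it (tcp_to_grasp is the distance from the TCP to the grasp point, in mm); z points along the fingers, y is the direction in which the jaws open and shut (so a half turn about z gives the same grasp; the last joint's range is limited). The gripper opens to 93 mm and grips with 3 to 60 N. Pads are 15 mm wide; open, the fingers measure 128 mm over their backs; the gripper's body (75 mm by 188 mm) begins 65 mm behind the grasp point.
Start: joints at [-1.274, 0.615, -0.013, 1.423, 0.008, 1.103, -0.04], TCP at [206.777, 616.202, 218.64] pointing down, gripper open.
Joint ranges: [-3.12, 3.12], [-0.3, 2.06], [-1.34, 1.32], [0.26, 2.42], [-1.36, 4.5], [0.01, 1.98], [-2.84, 2.84]. Speed limits (rad/s): [2.79, 2.79, 3.14, 3.14, 3.14, 3.14, 3.14].

## Interface

Orientations are given as a unit quaternion [w, x, y, z].
In Python, from rig import * gives the robot as it stands.
- The arm moves only by the tool carry_out, never from a script. Its argument "commands" is a list of rows, each an object of numbers: "tx", "ty", "tz": the shift along the tool's x, y, z in cm; "roll": the turn about the tool's z in rad; "claw": the opening, from 0 (shut) to 1 (fully open). A call has 1 to 8 rows; each row shifts and turns the commanded pose from where the row before left it, along the tool's axes as they then stand; what a row does not reach is not made up. A row lasts 1/10 s, in which the tool goes at most 50 mm and 8.59 degrees, less where a joint would pass 70% of its speed; a pose out of reach is approached as far as the arm can. A call with a gripper value outside its range is refused whole. The fingers move at their own pace and stop on an object; "newtons" is the grip in N (left out, the last holds). Time passes only in rows, so rows that do not move let the fingers close. It gives the time, the measured TCP pose, the force and the opening at its end, in the units of the state.
- get_obs(): the state, without advancing time (a new reading comes with each control period).
- camera(name): name is "scene" or "side" or "wrist"; returns a dict with "img" (400x640x3 uint8, red, green, blue), "mtx" (3x3 intrinsics, pixels), "k1" (the pictures are not rectified: a ray, as slopes to the right and down, at radius r is drawn at 1 + k1 r^2 times it, then the intrinsics apply), "extrinsics" (4x4, takes a point from camera to world coordinates); the wrist camera has in their place "mount" (4x4, takes a point from camera to tool coordinates, whose origin is the TCP and whose axes are the flange's). Camera axes: x right, y up, looking along -z (the intrinsics and any distortion apply to the point x, -y, -z); pixel columns grow to the right and rows downward; lengths in mm; the calibration is good to about 2 mm. A picture is of the moment at which its call begins: read the wrist's pose just before it. There is no depth.
- sign_off(): hands the job in, once; it reports no verdict.
Trained networks look in the newest picture that a camera, given by its name, has taken for a name from the list of things; names that differ only in an ending like _2 or _b are one class to them, and where a whole thing is asked for, a point or a joint stands for the part that bears it (a point fixed in the world has none). Each returns a list of dicts, best first, with "confidence" (0 to 1); they miss things now and then, are a little off and sometimes report something else, mostly with a low value. They report only what shows in the picture. A call takes as long as a camera call. They do not tell look-alikes from the thing itself.
- masks_of(camera, thing): "region" (400x640 bool, what is visible of it) and "at" ([column, row] in pixels, amid what is visible of it).
The state is a dict: "time_s": time; "joint_positions": joint angles; "qvel": joint speeds; "tau": joint torques, N m; "ee_pos": TCP position; "tcp_rot": TCP orientation; "ft_force": force on the tool from outside, world axes, zero at the start; "moment": the same for the moment, N m; "grip_width": opening from 0.0 (shut) to 1.0 (fully open).
Only numpy, scipy, OpenCV 4.12 (cv2) and the standard library are available. Lean on these libraries where they do the work, as an engineer would, in place of code of your own. Each camera call takes 0.05 s, during which the arm holds its last target.

## Working session

There is one attempt and no reset: what is moved stays moved. The work goes in short steps, Python scripts to look and compute and a tool call to move; the robot and the scene stay as the last step left them, time stands still between calls to the robot, and variables do not carry over. Pictures are saved under pics/ and viewed, and the job is handed in when it is done.

Besides the shell and the picture viewer there is one more tool, called after "Request:" as a command line: name --argument value ..., lists and objects as JSON in quotes. carry_out: Moves the arm, as the interface text tells. Its arguments: {"type":"object","properties":{"commands":{"type":"array","items":{"type":"object","properties":{"tx":{"type":"number"},"ty":{"type":"number"},"tz":{"type":"number"},"roll":{"type":"number"},"claw":{"type":"number"}}}},"newtons":{"type":"number"}},"required":["commands"]}

```bash
mkdir -p pics; ls; cat > h.py <<'E'
from rig import *
import numpy as np, cv2
def snap(n,f):
    o=get_obs(); c=camera(n); cv2.imwrite('pics/'+f,c['img'][:,:,::-1]); 
    return o,c
E
python3 - <<'E'
from h import *
o=get_obs(); print(o)
for n in ['scene','side','wrist']:
    o,c=snap(n,n+'0.png'); print(n,c['mtx'],c['k1'],c.get('extrinsics',c.get('mount')))
    for t in ['can','cap_center','hold_bar','dish_in','mallet','jar','bit_block']:
        try: print(t,[(round(d['confidence'],2),np.round(d['at']),d['region'].sum()) for d in masks_of(n,t)])
        except Exception as e: print(t,e)
E
```

```text
pics
{'time_s': 0.0, 'joint_positions': array([-1.27350057,  0.61591687, -0.01260903,  1.42487283,  0.00812136,
        1.1033927 , -0.0403955 ]), 'qvel': array([-0.00099682,  0.00117492, -0.00050722, -0.00115446, -0.00054235,
       -0.00137614,  0.00116889]), 'tau': array([ 1.24619705e-04, -4.58936656e+01,  2.08871830e-01, -1.65749609e+01,
       -6.11351011e-02,  2.03848252e-02,  2.29965453e-04]), 'ee_pos': array([206.56096047, 615.48125504, 217.49136511]), 'tcp_rot': array([-1.75276338e-04,  1.61154667e-01,  9.86928347e-01, -1.25741811e-03]), 'ft_force': array([-0.29969424, -0.20832789, -0.2034872 ]), 'moment': array([-0.00621912, -0.01528868, -0.02335339]), 'grip_width': 0.9993586847724233}
scene [[375.28523512   0.         323.6691221 ]
 [  0.         375.28523512 206.10024439]
 [  0.           0.           1.        ]] -0.051638478967702774 [[-2.07541027e-01 -5.58691729e-01  8.02988340e-01  1.36294792e+03]
 [ 9.78158499e-01 -1.08858661e-01  1.77075531e-01  1.75151780e+02]
 [-1.15183992e-02  8.22200306e-01  5.69081701e-01  7.35006021e+02]
 [ 0.00000000e+00  0.00000000e+00  0.00
[... 1296 characters left out ...]
18))]
mallet [(0.73, array([239., 163.]), np.int64(622))]
jar [(0.76, array([346., 199.]), np.int64(411))]
bit_block [(0.6, array([417., 296.]), np.int64(921))]
wrist [[343.24041901   0.         322.56381405]
 [  0.         343.24041901 200.46645485]
 [  0.           0.           1.        ]] -0.020622121201070022 [[-3.80474923e-04  9.62698776e-01  2.70575169e-01  7.45292514e+01]
 [ 9.99999682e-01  5.55907348e-04 -5.71732143e-04 -4.43941908e-01]
 [-7.00820559e-04  2.70574866e-01 -9.62698681e-01 -1.67095910e+02]
 [ 0.00000000e+00  0.00000000e+00  0.00000000e+00  1.00000000e+00]]
can []
cap_center []
hold_bar []
dish_in []
mallet [(0.56, array([219., 382.]), np.int64(711))]
jar []
bit_block []
```

View pics/scene0.png

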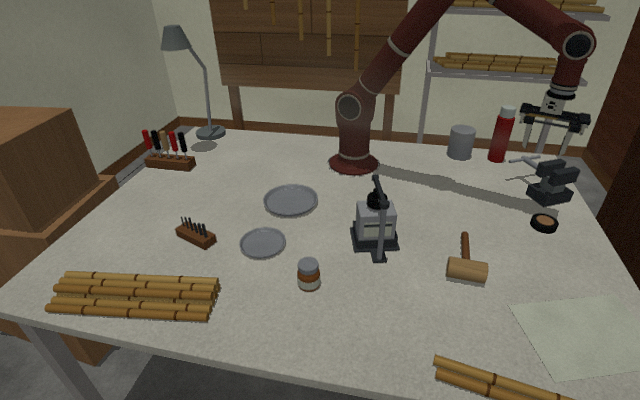

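View pics/side0.png

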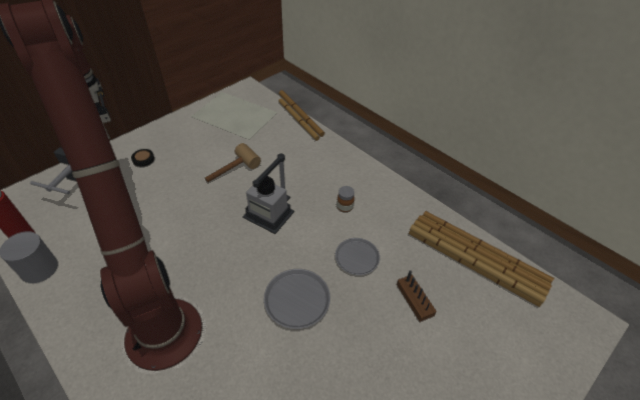

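View pics/wrist0.png

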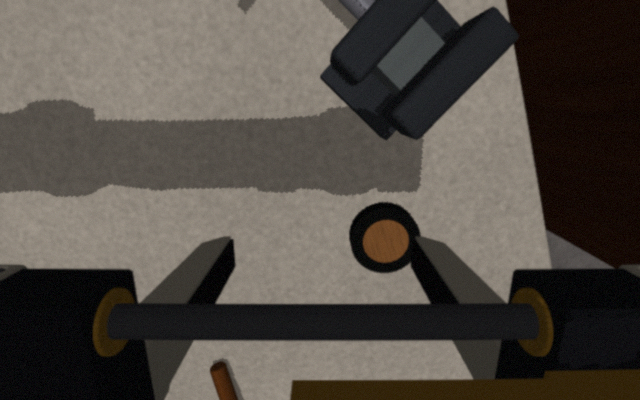

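The dish look-alikes are the large one (scene 290,200, side 297,299) and the smaller one (scene 262,243, side 359,258). The job needs the smaller. I'll confirm that in enlarged crops and work out the positions.

```bash
cat >> h.py <<'E'
from scipy.spatial.transform import Rotation as R
def T_of(o,c):
    if 'extrinsics' in c: return c['extrinsics']
    q=o['tcp_rot']; T=np.eye(4); T[:3,:3]=R.from_quat([q[1],q[2],q[3],q[0]]).as_matrix(); T[:3,3]=o['ee_pos']
    return T@c['mount']
def ray(K,k1,T,px):
    m=np.array([[px]],float)
    u=cv2.undistortPoints(m,K,np.array([k1,0,0,0.]))[0,0]
    d=T[:3,:3]@np.array([u[0],-u[1],-1]); return T[:3,3],d/np.linalg.norm(d)
def onz(K,k1,T,px,z):
    p,d=ray(K,k1,T,px); return p+d*(z-p[2])/d[2]
def proj(K,k1,T,P):
    p=T[:3,:3].T@(np.asarray(P,float)-T[:3,3]); s=np.array([p[0],-p[1]])/-p[2]; s=s*(1+k1*(s@s))
    return K[:2,:2]@s+K[:2,2]
def tri(rays):
    A=0;b=0
    for p,d in rays:
        M=np.eye(3)-np.outer(d,d); A=A+M; b=b+M@p
    x=np.linalg.solve(A,b); return x,[np.linalg.norm((np.eye(3)-np.outer(d,d))@(x-p)) for p,d in rays]
E
python3 - <<'E'
from h import *
a=cv2.imread('pics/scene0.png')[150:300,160:500]; b=cv2.imread('pics/side0.png')[140:330,200:440]
cv2.imwrite('pics/c1.png',cv2.resize(a[:,160:290],None,fx=5,fy=4.0*1.25*.8,interpolation=cv2.INTER_CUBIC))
cv2.imwrite('pics/c2.png',cv2.resize(b,None,fx=3,fy=3,interpolation=cv2.INTER_CUBIC))
cv2.imwrite('pics/c3.png',cv2.resize(a[:,:170],None,fx=4,fy=4,interpolation=cv2.INTER_CUBIC))
E
```

```text
(no output)
```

View pics/c1.png

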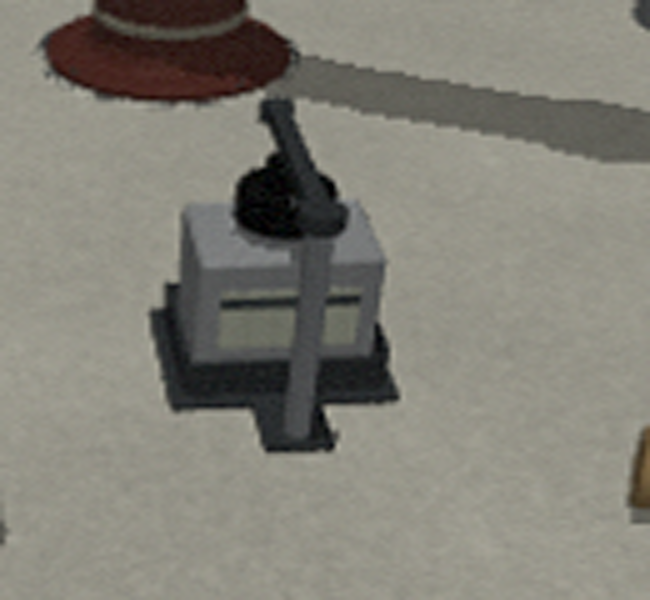

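View pics/c2.png

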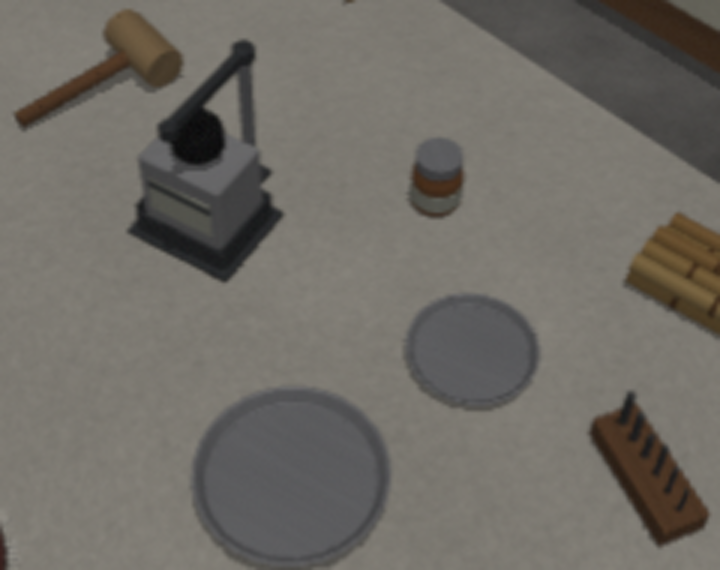

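View pics/c3.png

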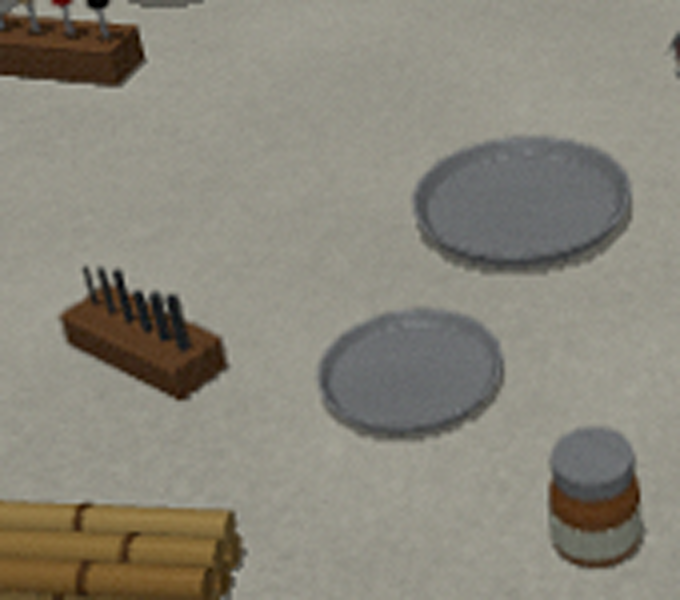

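Crops confirm it: the smaller dish is at scene (262,243) / side (359,258), next to the jar. It is clearly smaller than the one beside it. Now the positions.

```bash
python3 - <<'E'
from h import *
C={n:camera(n) for n in ['scene','side']}
g=lambda n:(C[n]['mtx'],C[n]['k1'],C[n]['extrinsics'])
for nm,a,b in [('end',(375.2,177.5),(257.3,182.7)),('pivot',(385,203),(281,157.3)),('jar top',(160+592/4,150+455/4),(200+440/3,140+155/3))]:
    x,e=tri([ray(*g('scene'),a),ray(*g('side'),b)]); print(nm,x,e)
print('foot',onz(*g('scene'),(379.6,258),0))
for n,px in [('scene',(385,203)),('side',(281,157.3))]: print('piv',onz(*g(n),px,195))
for n,px in [('scene',(375.2,177.5)),('side',(257.3,182.7))]: print('end',onz(*g(n),px,195))
for n in C:
  for d in masks_of(n,'dish_in'):
    cs,_=cv2.findContours(d['region'].astype('u1'),cv2.RETR_EXTERNAL,cv2.CHAIN_APPROX_NONE); c=max(cs,key=len)[:,0]
    w=np.array([onz(*g(n),p,12)[:2] for p in c],np.float32)
    ctr,r=cv2.minEnclosingCircle(w); print(n,d['at'],'circ',ctr,r, cv2.fitEllipse(w) if len(w)>5 else 0)
  for t in ['jar','bit_block','mallet','can']:
    for d in masks_of(n,t): print(n,t,round(d['confidence'],2),d['at'],onz(*g(n),d['at'],30)[:2])
E
```

```text
end [431.49432509 119.37868681 192.51841076] [np.float64(1.861677471843162), np.float64(1.8616774718432034)]
pivot [556.46955017 156.51420066 193.09404572] [np.float64(1.8133666115768867), np.float64(1.8133666115768803)]
jar top [688.67248644 -17.32585686  72.79714842] [np.float64(0.9395167407500498), np.float64(0.9395167407500715)]
foot [550.86797218 158.09024327   0.        ]
piv [557.41180808 158.01940186 195.        ]
piv [555.1843659  152.62766785 195.        ]
end [433.58264516 121.03875705 195.        ]
end [430.25325898 115.060053   195.        ]
scene [289.2, 199.1] circ (323.34747314453125, -175.10020446777344) 105.1693115234375 ((322.5706787109375, -175.01821899414062), (192.96893310546875, 203.10601806640625), 102.44932556152344)
scene [260.8, 244.4] circ (562.045166015625, -189.44119262695312) 72.55455780029297 ((561.1863403320312, -190.04769897460938), (137.5775604248047, 139.33229064941406), 151.12648010253906)
scene [374.7, 230.0] circ (343.66680908203125, 122.52687072753906) 244.8728485107422 ((388.97711181640625, 126.74207305908203), (140.0755157470703, 438.49319458
[... 414 characters left out ...]
 186.2528076171875), 112.75138092041016)
side [359.6, 257.0] circ (560.5604858398438, -190.03994750976562) 70.86820983886719 ((559.8779296875, -190.400634765625), (135.17893981933594, 137.91116333007812), 19.5963077545166)
side [266.6, 170.2] circ (603.9849853515625, 296.3538818359375) 98.49932861328125 ((622.5891723632812, 299.2789611816406), (29.369047164916992, 263.2775573730469), 105.5077896118164)
side jar 0.93 [343.9, 197.8] [692.43868731  -5.89249206]
side jar 0.17 [268.4, 203.5] [486.79065781 149.55859066]
side bit_block 0.9 [416.8, 296.1] [ 571.21748001 -407.69957918]
side mallet 0.81 [239.4, 161.5] [540.58387264 382.69867224]
side can 0.78 [270.3, 206.8] [482.032057   133.78000099]
```

Request:
carry_out --commands '[{"tx": -2.5, "ty": -2.5, "tz": -2}, {"tx": -3, "ty": -3, "tz": -1.5}, {"tx": -3, "ty": -3, "tz": -1.5}, {"tx": -3, "ty": -3, "tz": -1.5}, {"tx": -3, "ty": -3, "tz": -1}, {"tx": -3, "ty": -3, "tz": -0.5}, {"tx": -3, "ty": -3, "claw": 0.3}, {"tx": -3, "ty": -3, "claw": 0.3}]'

```text
$.commands[0]: bad value
```

Request:
carry_out --commands '[{"tx": -3.5, "ty": -3}, {"tx": -3.5, "ty": -3}, {"tx": -3.5, "ty": -3}, {"tx": -3.5, "ty": -3}, {"tx": -3.5, "ty": -3}, {"tx": 0}, {"tx": 0}]'

```text
$.commands[0]: bad value
```

```bash
python3 - <<'E'
from h import *
print([ (k) for k in dir() if 'grasp' in k], globals().get('tcp_to_grasp'))
o,c=snap('wrist','w1.png'); np.save('o.npy',o,allow_pickle=True)
print(o['ee_pos'],o['tcp_rot'],o['joint_positions'],o['ft_force'],o['time_s'],o['grip_width'])
g=(c['mtx'],c['k1'],T_of(o,c))
for nm,P in [('end',(431,119,199)),('piv',(556,156,199)),('neck',(470,130.5,157))]: print(nm,proj(*g,P))
E
```

```text
['tcp_to_grasp'] 18.8
[206.77467218 616.19200188 218.66184071] [-1.23924145e-05  1.61151301e-01  9.86929712e-01 -2.80727196e-05] [-1.27349892  0.61486595 -0.01261723  1.42340138  0.00813269  1.10343493
 -0.04038788] [ 0.35059586 -0.44827872  0.04446441] 1.8 0.9973882993753852
end [-102.80193439  603.23817139]
piv [  5.54630955 670.16690624]
neck [-28.18308061 572.4373534 ]
```

View pics/w1.png

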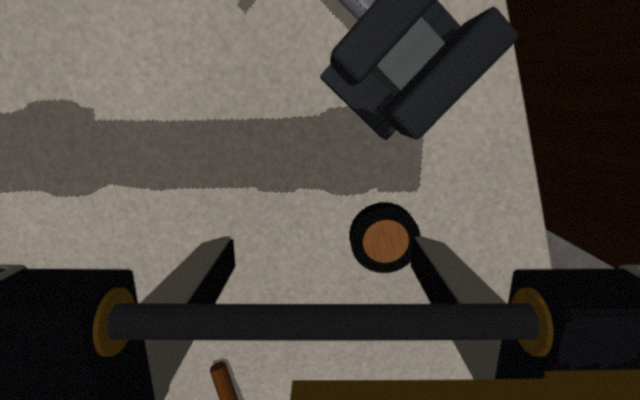

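The picture is unchanged, because the move was refused. Rows probably need all five fields.

Request:
carry_out --commands '[{"tx": -2.5, "ty": -2.5, "tz": -2, "roll": 0, "claw": 1}, {"tx": -3, "ty": -3, "tz": -1.5, "roll": 0, "claw": 1}, {"tx": -3, "ty": -3, "tz": -1.5, "roll": 0, "claw": 0.3}, {"tx": -3, "ty": -3, "tz": -1.5, "roll": 0, "claw": 0.3}, {"tx": -3, "ty": -3, "tz": -1, "roll": 0, "claw": 0.3}, {"tx": -3, "ty": -3, "tz": -0.5, "roll": 0, "claw": 0.3}, {"tx": -3, "ty": -3, "tz": 0, "roll": 0, "claw": 0.3}, {"tx": -3, "ty": -3, "tz": 0, "roll": 0, "claw": 0.3}]'

```text
time_s: 2.65
ee_pos: [355.5, 317.1, 299.3]
tcp_rot: [0.0, 0.161, 0.987, 0.001]
ft_force: [0.4, 0.5, -0.7]
grip_width: 0.533
```

Request:
carry_out --commands '[{"tx": -3.5, "ty": -3.2, "tz": 0, "roll": 0, "claw": 0.3}, {"tx": -3.5, "ty": -3.2, "tz": 0, "roll": 0, "claw": 0.3}, {"tx": -3.5, "ty": -3.2, "tz": 0, "roll": 0, "claw": 0.3}, {"tx": -3.5, "ty": -3.2, "tz": 0, "roll": 0, "claw": 0}, {"tx": -3.5, "ty": -3.2, "tz": 0, "roll": 0, "claw": 0}, {"tx": 0, "ty": 0, "tz": 0, "roll": 0, "claw": 0}, {"tx": 0, "ty": 0, "tz": 0, "roll": 0, "claw": 0}]'

```text
time_s: 3.35
ee_pos: [470.1, 110.5, 298.7]
tcp_rot: [-0.0, 0.163, 0.987, 0.0]
ft_force: [-0.6, 1.1, -0.7]
grip_width: 0.024
```

```bash
python3 - <<'E'
from h import *
o,c=snap('wrist','w2.png')
print(o['ee_pos'],o['tcp_rot'],o['joint_positions'],o['ft_force'],o['time_s'],o['grip_width'])
g=(c['mtx'],c['k1'],T_of(o,c))
for nm,P in [('end',(431,119,199)),('piv',(556,156,199)),('neck',(470,130.5,157))]: print(nm,proj(*g,P))
E
```

```text
[470.05014644 110.45122129 298.68959699] [-8.65864081e-05  1.62724439e-01  9.86671534e-01  1.84656905e-04] [-0.40805718  0.27765496  0.17496887  1.76569579 -0.053944    1.10287188
  1.02858284] [-0.59857732  1.10307925 -0.70796538] 3.35 0.023858749164021115
end [317.14135772 150.65060862]
piv [404.97553481 274.53655408]
neck [343.40824546 180.87052696]
```

View pics/w2.png

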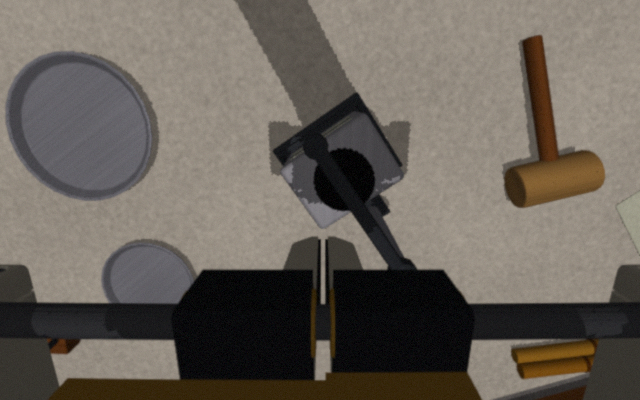

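The predicted points match the picture: bar end (316,148), cap (344,180), pivot near (404,270). I'll lower the shut fingers on the -y side of the bar.

Request:
carry_out --commands '[{"tx": -0.5, "ty": -2, "tz": 0, "roll": 0, "claw": 0}, {"tx": 0, "ty": -2.1, "tz": 0.5, "roll": 0, "claw": 0}, {"tx": 0, "ty": 0, "tz": 3, "roll": 0, "claw": 0}, {"tx": 0, "ty": 0, "tz": 4, "roll": 0, "claw": 0}, {"tx": 0, "ty": 0, "tz": 3, "roll": 0, "claw": 0}, {"tx": 0, "ty": 0, "tz": 0.7, "roll": 0, "claw": 0}, {"tx": 0, "ty": 0, "tz": 0, "roll": 0, "claw": 0}]'

```text
time_s: 4.1
ee_pos: [460.8, 72.3, 186.2]
tcp_rot: [-0.001, 0.16, 0.987, -0.0]
ft_force: [0.5, -0.6, 0.3]
grip_width: 0.005
```

Request:
carry_out --commands '[{"tx": 1.4, "ty": 2, "tz": 0, "roll": 0, "claw": 0}, {"tx": 1.4, "ty": 2, "tz": 0, "roll": 0, "claw": 0}, {"tx": 1, "ty": 1.7, "tz": 0, "roll": 0, "claw": 0}, {"tx": 1, "ty": 1.7, "tz": 0, "roll": 0, "claw": 0}, {"tx": 0.3, "ty": 2, "tz": 0, "roll": 0, "claw": 0}, {"tx": 0.3, "ty": 2, "tz": 0, "roll": 0, "claw": 0}, {"tx": 0, "ty": 0, "tz": 0, "roll": 0, "claw": 0}]'

```text
time_s: 4.8
ee_pos: [447.7, 200.1, 188.5]
tcp_rot: [0.002, 0.158, 0.987, 0.002]
ft_force: [-0.4, 0.2, 0.1]
grip_width: 0.005
```

```bash
python3 - <<'E'
from h import *
o,c=snap('side','s2.png');cv2.imwrite('pics/s2c.png',cv2.resize(c['img'][100:250,180:360,::-1],None,fx=4,fy=4))
E
```

```text
(no output)
```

View pics/s2c.png

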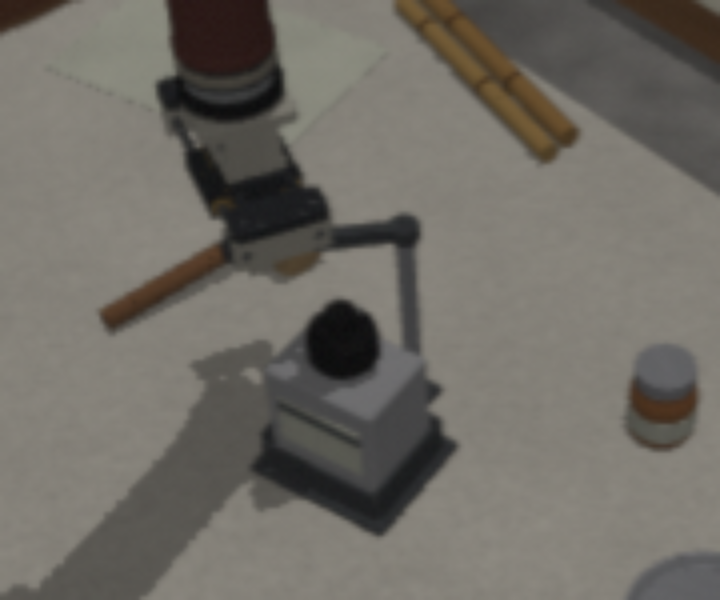

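The bar (pivot at crop 403,230) is swinging with the fingers, and the cap at crop (342,340) is uncovered. I'll carry on pushing.

Request:
carry_out --commands '[{"tx": -0.4, "ty": 2, "tz": 0, "roll": 0, "claw": 0}, {"tx": -0.4, "ty": 2, "tz": 0, "roll": 0, "claw": 0}, {"tx": -0.9, "ty": 1.6, "tz": 0, "roll": 0, "claw": 0}, {"tx": -0.9, "ty": 1.2, "tz": 0, "roll": 0, "claw": 0}, {"tx": -0.6, "ty": 0.6, "tz": 0, "roll": 0, "claw": 0}, {"tx": 0, "ty": 0, "tz": 0, "roll": 0, "claw": 0}]'

```text
time_s: 5.45
ee_pos: [501.5, 255.6, 187.1]
tcp_rot: [0.001, 0.162, 0.987, 0.0]
ft_force: [-0.1, -0.4, 0.1]
grip_width: 0.005
```

```bash
python3 - <<'E'
from h import *
o,c=snap('side','s3.png');cv2.imwrite('pics/s3c.png',cv2.resize(c['img'][100:250,180:360,::-1],None,fx=4,fy=4))
o,c=snap('wrist','w3.png')
print(o['ee_pos'])
E
```

```text
[500.81438746 255.43388364 187.04267581]
```

View pics/s3c.png

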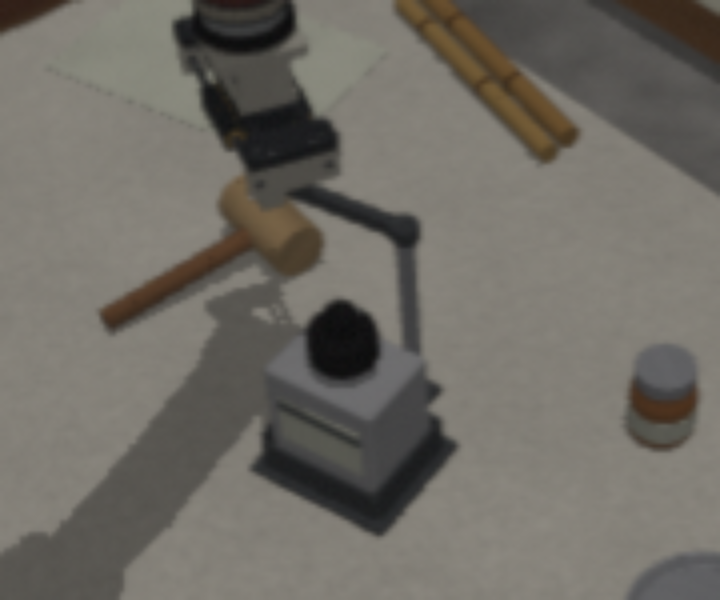

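View pics/w3.png

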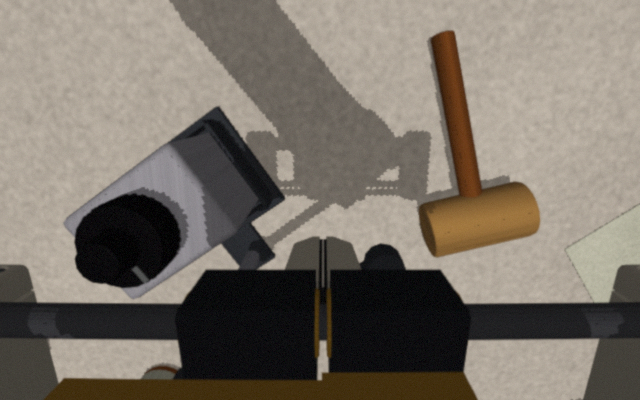

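The bar is now nearly perpendicular to its start, with its end at wrist (380,258), and the cap is clear at wrist (120,245). I'll back off, rise, and look at the cap from above.

Request:
carry_out --commands '[{"tx": 1.5, "ty": -1.5, "tz": 0, "roll": 0, "claw": 0}, {"tx": 1.5, "ty": -1.5, "tz": -1, "roll": 0, "claw": 0}, {"tx": 0, "ty": 0, "tz": -4, "roll": 0, "claw": 0.3}, {"tx": 0, "ty": 0, "tz": -5, "roll": 0, "claw": 0.6}, {"tx": -1, "ty": -3, "tz": -1, "roll": 0, "claw": 0.6}, {"tx": -1, "ty": -3, "tz": 0, "roll": 0, "claw": 0.6}, {"tx": -1, "ty": -3, "tz": 0, "roll": 0, "claw": 0.6}, {"tx": 0, "ty": 0, "tz": 0, "roll": 0, "claw": 0.6}]'

```text
time_s: 6.35
ee_pos: [462.0, 136.5, 297.5]
tcp_rot: [0.001, 0.166, 0.986, -0.001]
ft_force: [0.7, 0.3, 0.1]
grip_width: 0.471
```

```bash
python3 - <<'E'
from h import *
o,c=snap('wrist','w4.png')
print(o['ee_pos'],o['tcp_rot'],o['joint_positions'],o['ft_force'],o['time_s'],o['grip_width'])
g=(c['mtx'],c['k1'],T_of(o,c))
for nm,P in [('piv',(556,156,199)),('grip',(470,130.5,179)),('top',(470,130.5,157))]: print(nm,proj(*g,P))
for d in masks_of('wrist','cap_center'): print(d['confidence'],d['at'],np.ptp(np.argwhere(d['region']),axis=0),onz(*g,d['at'],165))
E
```

```text
[462.0258874  136.45070232 297.4735923 ] [ 6.63819461e-04  1.65568594e-01  9.86197523e-01 -1.02229737e-03] [-0.49182875  0.2777079   0.20847009  1.77147662 -0.06103539  1.0985926
  0.9747712 ] [0.68322686 0.33533533 0.06049168] 6.35 0.4706288681803007
piv [379.61483641 291.2893979 ]
grip [319.64110047 204.40141031]
top [319.86093444 197.69330672]
0.84 [323.2, 196.9] [62 59] [468.23548045 134.38439544 165.        ]
```

View pics/w4.png

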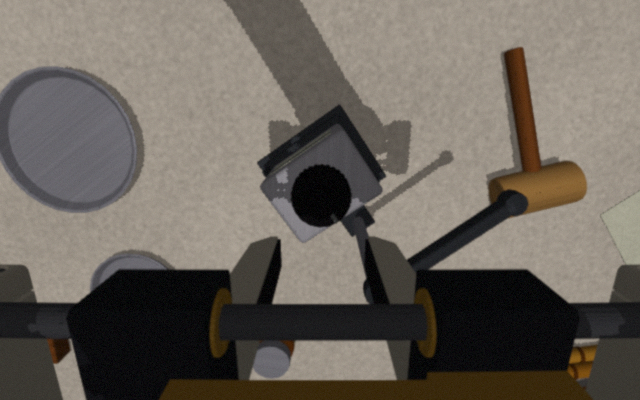

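```bash
python3 - <<'E'
from h import *
o,c=snap('wrist','w5.png'); g=(c['mtx'],c['k1'],T_of(o,c))
im=c['img'][140:250,260:400,::-1].astype(float); im=(255*np.clip(im/120,0,1)**.5).astype('u1')
cv2.imwrite('pics/w5c.png',cv2.resize(im,None,fx=5,fy=5,interpolation=cv2.INTER_CUBIC))
e=onz(*g,(514,201),199); print('end',e)
import math
a=math.atan2(e[1]-156,e[0]-556); print('dir',a, 'hold',a-math.radians(196.5),np.hypot(e[1]-156,e[0]-556))
E
```

```text
end [511.87269489 288.15681405 199.        ]
dir 1.89305778087833 hold -1.5365141992905278 139.32925951421896
```

View pics/w5c.png

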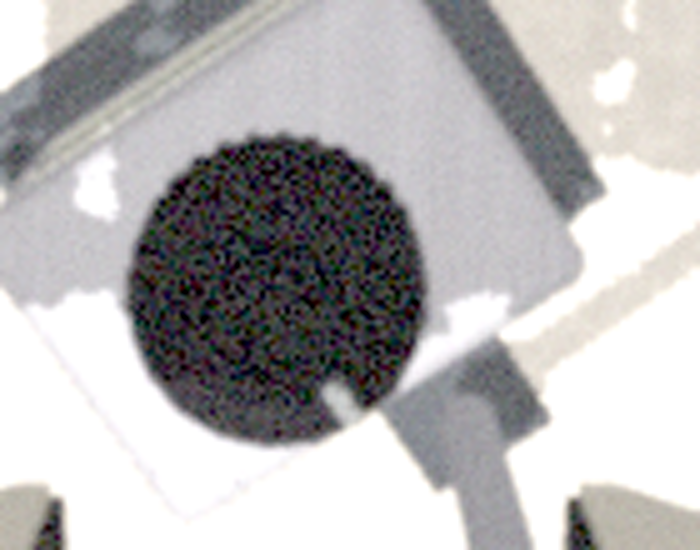

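```bash
cat >> h.py <<'E'
from scipy.optimize import least_squares
def caphull(g,x,y,zc):
    pts=[]
    for z,r in [(zc+3,28),(zc-25,28),(zc+25,13),(zc+3,13)]:
        for t in np.linspace(0,2*np.pi,60): pts.append(proj(*g,(x+r*np.cos(t),y+r*np.sin(t),z)))
    return cv2.convexHull(np.array(pts,np.float32))[:,0]
def fitcap(g,bb,x0,zc):
    f=lambda p: (lambda h: np.r_[h.min(0),h.max(0)]-bb)(caphull(g,p[0],p[1],zc))
    r=least_squares(f,x0,diff_step=1e-4); return r.x,r.fun
E
python3 - <<'E'
from h import *
def dark(im,at,box,th):
    m=(im.max(2)<th).astype('u1'); n,l,s,ce=cv2.connectedComponentsWithStats(m)
    k=l[at[1],at[0]]; x,y,w,h,a=s[k]; return np.array([x-.5,y-.5,x+w-.5,y+h-.5]),a
obs=[]
for i in range(8): o=get_obs(); c=camera('wrist'); obs.append(o)
P=np.mean([q['ee_pos'] for q in obs],0); Q=np.mean([q['tcp_rot'] for q in obs],0); Q/=np.linalg.norm(Q); print(P,Q,np.std([q['ee_pos'] for q in obs],0))
o=dict(ee_pos=P,tcp_rot=Q); g=(c['mtx'],c['k1'],T_of(o,c))
bb,a=dark(c['img'],(315,190),None,40); print(bb,a,fitcap(g,bb,[470,130],154))
for n in ['scene','side']:
    c=camera(n); gg=(c['mtx'],c['k1'],c['extrinsics'])
    u=proj(*gg,(470,130,160)); bb,a=dark(c['img'],tuple(np.round(u).astype(int)),None,40); print(n,u,bb,a,fitcap(gg,bb,[470,130],154))
    cv2.imwrite(f'pics/{n}6.png',cv2.resize(c['img'][int(u[1])-50:int(u[1])+50,int(u[0])-60:int(u[0])+60,::-1],None,fx=5,fy=5))
E
```

```text
[462.01254851 143.36727603 296.55767117] [-1.85819820e-04  1.60261921e-01  9.87074486e-01  2.04341860e-04] [0.12289823 0.29886704 0.12799652]
[283.5 165.5 344.5 228.5] 2891 (array([470.28829714, 132.00906078]), array([ 0.32192993, -0.20562744, -0.31973267,  0.19317627]))
scene [376.31928961 195.04596524] [366.5 187.5 438.5 209.5] 482 (array([461.59084428, 204.53917981]), array([ 25.67269897,   0.47444153, -25.15756226,   1.5700531 ]))
side [265.36976178 181.86645772] [256.5 175.5 273.5 194.5] 258 (array([468.30478115, 131.22077925]), array([-0.79496765, -0.88830566,  0.81176758,  0.82298279]))
```

I take the cap axis at about (470,131.8). The wrist and side fits agree within 2 mm; the scene fit is spoiled by the bar. Next I'll centre over it and descend.

Request:
carry_out --commands '[{"tx": -1.1, "ty": -0.9, "tz": 0, "roll": 0, "claw": 0.55}, {"tx": 0, "ty": 0, "tz": 3, "roll": 0, "claw": 0.55}, {"tx": 0, "ty": 0, "tz": 4, "roll": 0, "claw": 0.55}, {"tx": 0, "ty": 0, "tz": 3, "roll": 0, "claw": 0.55}, {"tx": 0, "ty": 0, "tz": 1, "roll": 0, "claw": 0.55}, {"tx": 0, "ty": 0, "tz": 0, "roll": 0, "claw": 0.55}, {"tx": 0, "ty": 0, "tz": 0, "roll": 0, "claw": 0.55}, {"tx": 0, "ty": 0, "tz": 0, "roll": 0, "claw": 0.55}]'

```text
time_s: 7.8
ee_pos: [471.1, 130.6, 188.2]
tcp_rot: [0.002, 0.161, 0.987, 0.001]
ft_force: [-0.4, -0.0, -0.1]
grip_width: 0.551
```

```bash
python3 - <<'E'
from h import *
for n in ['wrist','side']:
    o,c=snap(n,n+'7.png'); print(o['ee_pos'],o['tcp_rot'],o['ft_force'],o['grip_width'])
    im=c['img'][:,:,::-1].astype(float); im=(255*np.clip(im/150,0,1)**.5).astype('u1')
    if n=='side': im=cv2.resize(im[120:240,200:340],None,fx=5,fy=5)
    cv2.imwrite('pics/'+n+'7.png',im)
E
```

```text
[471.1400578  130.61172192 188.23917281] [1.58614603e-03 1.61164008e-01 9.86926020e-01 8.23128521e-04] [-0.38164419 -0.01144734 -0.08363501] 0.5507748247958587
[470.96608234 130.58744846 188.14971326] [1.48364366e-03 1.61158577e-01 9.86927087e-01 7.97804559e-04] [-0.35908884 -0.48952736  0.29208423] 0.5491430465077329
```

View pics/wrist7.png

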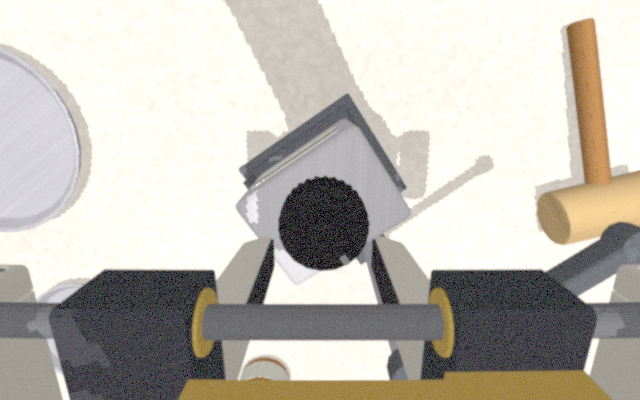

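View pics/side7.png

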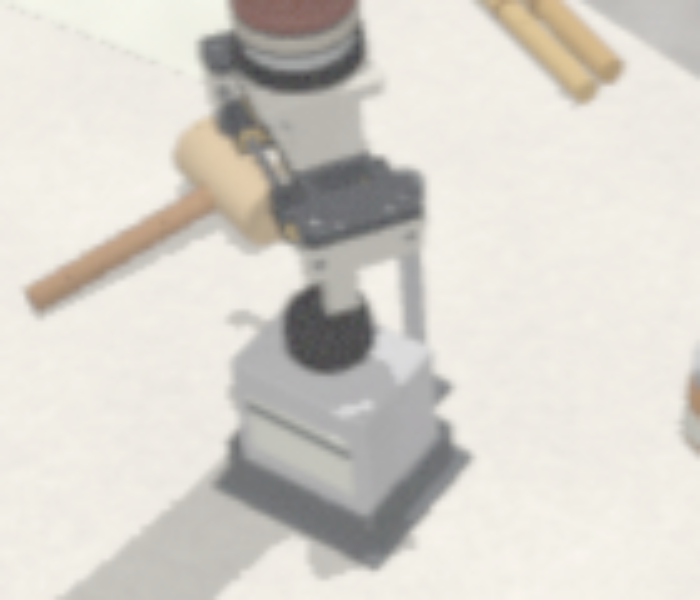

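The cap (wrist 323,223) is midway between the fingertips (273 and 372). I'll check the fore-aft direction by fitting its outline.

```bash
python3 - <<'E'
from h import *
obs=[]
for i in range(6): o=get_obs(); c=camera('wrist'); obs.append(o)
P=np.mean([q['ee_pos'] for q in obs],0); Q=np.mean([q['tcp_rot'] for q in obs],0); Q/=np.linalg.norm(Q)
g=(c['mtx'],c['k1'],T_of(dict(ee_pos=P,tcp_rot=Q),c))
m=(c['img'].max(2)<40).astype('u1'); n,l,s,ce=cv2.connectedComponentsWithStats(m); x,y,w,h,a=s[l[215,320]]
bb=np.array([x,y,x+w,y+h])-.5; p,f=fitcap(g,bb,[470,131],154); print(P,Q,bb,p,f)
q=R.from_quat([Q[1],Q[2],Q[3],Q[0]]).as_matrix(); print('tool d',q.T@np.array([p[0]-P[0],p[1]-P[1],0]))
E
```

```text
[470.32553317 130.42813498 187.44561359] [7.39625584e-04 1.61148219e-01 9.86929851e-01 4.16527591e-04] [278.5 177.5 370.5 272.5] [471.33714196 131.02766769] [ 0.34707642 -0.21662903 -0.34951782  0.18777466]
tool d [-0.76836514  0.89017019  0.00196267]
```

Request:
carry_out --commands '[{"tx": -0.08, "ty": 0.08, "tz": 1, "roll": 0, "claw": 0.55}, {"tx": 0, "ty": 0, "tz": 1.2, "roll": 0, "claw": 0.55}, {"tx": 0, "ty": 0, "tz": 0.7, "roll": 0, "claw": 0.55}, {"tx": 0, "ty": 0, "tz": 0, "roll": 0, "claw": 0.55}, {"tx": 0, "ty": 0, "tz": 0, "roll": 0, "claw": 0.55}]'

```text
time_s: 8.7
ee_pos: [470.3, 130.7, 157.4]
tcp_rot: [-0.001, 0.161, 0.987, -0.0]
ft_force: [-1.5, 0.6, 3.0]
grip_width: 0.549
```

Request:
carry_out --commands '[{"tx": 0, "ty": 0, "tz": 0, "roll": 0, "claw": 0.1}, {"tx": 0, "ty": 0, "tz": 0, "roll": 0, "claw": 0.1}, {"tx": 0, "ty": 0, "tz": 0, "roll": 0, "claw": 0.1}, {"tx": 0, "ty": 0, "tz": 0, "roll": 0, "claw": 0.1}, {"tx": 0, "ty": 0, "tz": 0, "roll": 0, "claw": 0.1}]' --newtons 55

```text
time_s: 9.2
ee_pos: [471.1, 131.2, 157.5]
tcp_rot: [0.0, 0.161, 0.987, 0.0]
ft_force: [0.5, 0.3, -1.9]
grip_width: 0.268
```

Gripped: an opening of 0.268 is 25 mm. Now I'll press down.

Request:
carry_out --commands '[{"tx": 0, "ty": 0, "tz": 0.3, "roll": 0, "claw": 0.1}, {"tx": 0, "ty": 0, "tz": 0.3, "roll": 0, "claw": 0.1}, {"tx": 0, "ty": 0, "tz": 0.3, "roll": 0, "claw": 0.1}, {"tx": 0, "ty": 0, "tz": 0, "roll": 0, "claw": 0.1}, {"tx": 0, "ty": 0, "tz": 0, "roll": 0, "claw": 0.1}]'

```text
time_s: 9.7
ee_pos: [471.3, 131.3, 151.1]
tcp_rot: [0.001, 0.161, 0.987, 0.001]
ft_force: [-5.0, -0.3, 17.4]
grip_width: 0.266
```

Request:
carry_out --commands '[{"tx": 0, "ty": 0, "tz": 0.3, "roll": 0, "claw": 0.1}, {"tx": 0, "ty": 0, "tz": 0.1, "roll": 0, "claw": 0.1}, {"tx": 0, "ty": 0, "tz": 0, "roll": 0, "claw": 0.1}, {"tx": 0, "ty": 0, "tz": 0, "roll": 0, "claw": 0.1}]'

```text
time_s: 10.1
ee_pos: [471.5, 131.3, 149.4]
tcp_rot: [0.001, 0.161, 0.987, 0.001]
ft_force: [-8.6, -1.5, 33.4]
grip_width: 0.27
```

Request:
carry_out --commands '[{"tx": 0, "ty": 0, "tz": 0, "roll": -0.1, "claw": 0.1}, {"tx": 0, "ty": 0, "tz": 0, "roll": -0.1, "claw": 0.1}, {"tx": 0, "ty": 0, "tz": 0, "roll": -0.1, "claw": 0.1}, {"tx": 0, "ty": 0, "tz": 0, "roll": -0.1, "claw": 0.1}, {"tx": 0, "ty": 0, "tz": 0, "roll": 0, "claw": 0.1}]'

```text
time_s: 10.6
ee_pos: [471.5, 131.7, 149.4]
tcp_rot: [0.001, -0.039, 0.999, 0.001]
ft_force: [-9.6, -0.4, 32.5]
grip_width: 0.266
```

```bash
python3 - <<'E'
from h import *
o,c=snap('wrist','w8.png'); print(o['moment'],o['ft_force'])
im=c['img'][150:350,200:440,::-1].astype(float); im=(255*np.clip(im/150,0,1)**.5).astype('u1')
cv2.imwrite('pics/w8.png',cv2.resize(im,None,fx=3,fy=3))
E
```

```text
[-0.13466429  2.18606371  0.03416041] [-9.60016626 -0.43226514 32.4722034 ]
```

View pics/w8.png

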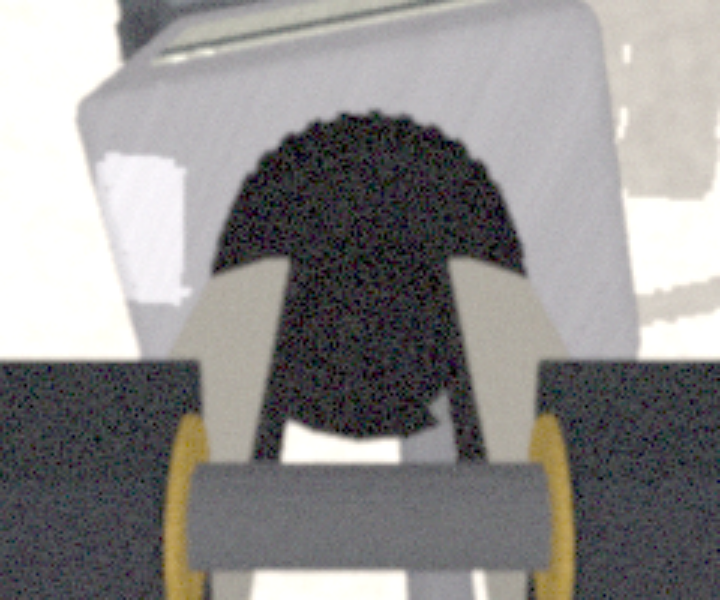

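The mark (crop 440,405) stays beside the right finger, as it was before the turn, so the cap is turning with the jaws. I'll continue to 60 degrees.

Request:
carry_out --commands '[{"tx": 0, "ty": 0, "tz": 0, "roll": -0.1, "claw": 0.1}, {"tx": 0, "ty": 0, "tz": 0, "roll": -0.1, "claw": 0.1}, {"tx": 0, "ty": 0, "tz": 0, "roll": -0.1, "claw": 0.1}, {"tx": 0, "ty": 0, "tz": 0, "roll": -0.1, "claw": 0.1}, {"tx": 0, "ty": 0, "tz": 0, "roll": -0.1, "claw": 0.1}, {"tx": 0, "ty": 0, "tz": 0, "roll": -0.1, "claw": 0.1}, {"tx": 0, "ty": 0, "tz": 0, "roll": -0.05, "claw": 0.1}, {"tx": 0, "ty": 0, "tz": 0, "roll": 0, "claw": 0.1}]'

```text
time_s: 11.45
ee_pos: [471.2, 131.2, 149.4]
tcp_rot: [0.001, -0.356, 0.935, -0.0]
ft_force: [-8.0, -1.9, 32.9]
grip_width: 0.266
```

```bash
python3 - <<'E'
from h import *
o,c=snap('wrist','w9.png'); print(o['moment'],o['ft_force'],o['joint_positions'])
im=c['img'][150:350,200:440,::-1].astype(float); im=(255*np.clip(im/150,0,1)**.5).astype('u1')
cv2.imwrite('pics/w9.png',cv2.resize(im,None,fx=3,fy=3))
E
```

```text
[-0.42306645  2.19300971  0.00571892] [-8.04251567 -1.94949729 32.88498568] [-0.22415892  0.46181682 -0.13112282  1.96440805  0.0889886   0.71834223
  1.88927858]
```

View pics/w9.png

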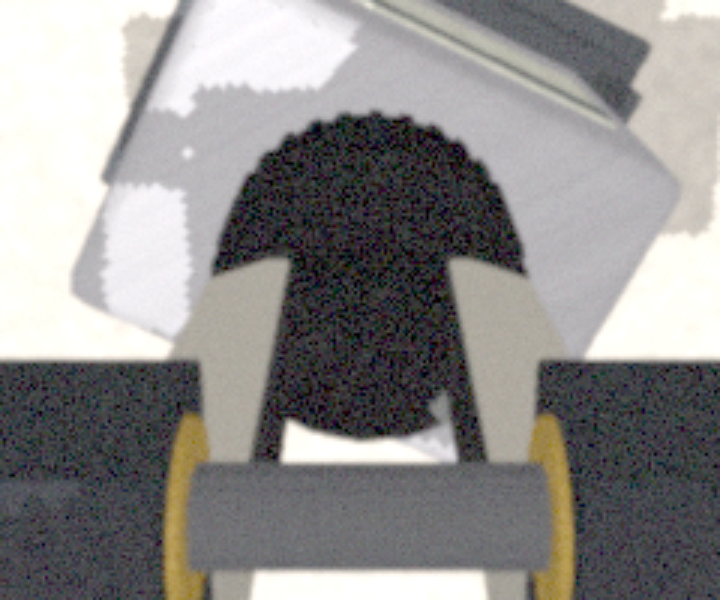

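The mark is at the same place relative to the fingers, so the cap has turned about 60 degrees. Now I'll lift straight up.

Request:
carry_out --commands '[{"tx": 0, "ty": 0, "tz": -0.8, "roll": 0, "claw": 0.1}, {"tx": 0, "ty": 0, "tz": -1, "roll": 0, "claw": 0.1}, {"tx": 0, "ty": 0, "tz": -1, "roll": 0, "claw": 0.1}, {"tx": 0, "ty": 0, "tz": -2, "roll": 0, "claw": 0.1}, {"tx": 0, "ty": 0, "tz": -3, "roll": 0, "claw": 0.1}, {"tx": 0, "ty": 0, "tz": -2.5, "roll": 0, "claw": 0.1}, {"tx": 0, "ty": 0, "tz": 0, "roll": 0, "claw": 0.1}, {"tx": 0, "ty": 0, "tz": 0, "roll": 0, "claw": 0.1}]'

```text
time_s: 12.3
ee_pos: [470.5, 130.4, 247.1]
tcp_rot: [-0.0, -0.355, 0.935, -0.0]
ft_force: [0.2, 0.6, -2.3]
grip_width: 0.273
```

```bash
python3 - <<'E'
from h import *
print(get_obs()['ee_pos'])
o,c=snap('side','s10.png'); 
cv2.imwrite('pics/s10c.png',cv2.resize(c['img'][100:250,180:360,::-1],None,fx=4,fy=4))
o,c=snap('wrist','w10.png'); print(o['moment'],o['ft_force'],o['joint_positions'],o['ee_pos'],o['tcp_rot'])
E
```

```text
[470.54564268 130.43535611 247.12026452]
[ 0.09922795 -0.01755512  0.00517852] [ 0.37555698  0.40875412 -1.54670399] [-0.20950334  0.3386691  -0.14398013  1.83279116  0.05765547  0.97691503
  1.91904851] [469.99450098 130.28851599 246.3738521 ] [-1.38149848e-03 -3.55117388e-01  9.34820695e-01 -1.93980576e-05]
```

View pics/s10c.png

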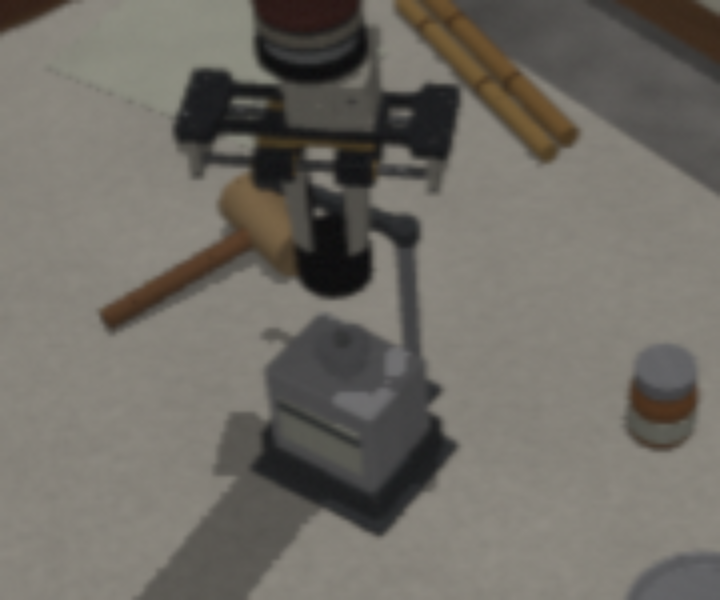

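View pics/w10.png

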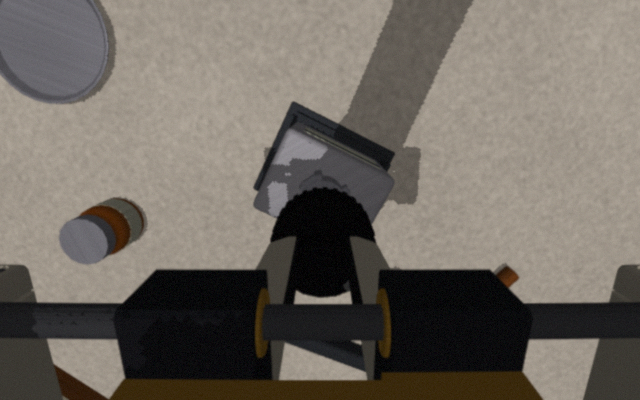

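The cap is off the neck and held (side crop 335,250; bare neck at 340,345). I'll roll back to free joint 7, then carry it.

Request:
carry_out --commands '[{"tx": 0, "ty": 0, "tz": 0, "roll": 0.1, "claw": 0.1}, {"tx": 0, "ty": 0, "tz": 0, "roll": 0.14, "claw": 0.1}, {"tx": 0, "ty": 0, "tz": 0, "roll": 0.14, "claw": 0.1}, {"tx": 0, "ty": 0, "tz": 0, "roll": 0.14, "claw": 0.1}, {"tx": 0, "ty": 0, "tz": 0, "roll": 0.14, "claw": 0.1}, {"tx": 0, "ty": 0, "tz": 0, "roll": 0.14, "claw": 0.1}, {"tx": 0, "ty": 0, "tz": 0, "roll": 0.1, "claw": 0.1}, {"tx": 0, "ty": 0, "tz": 0, "roll": 0, "claw": 0.1}]'

```text
time_s: 13.2
ee_pos: [470.0, 130.6, 246.1]
tcp_rot: [-0.002, 0.087, 0.996, -0.001]
ft_force: [0.2, 0.1, -1.4]
grip_width: 0.269
```

```bash
cat >> h.py <<'E'
def todelta(o,p):
    q=o['tcp_rot']; M=R.from_quat([q[1],q[2],q[3],q[0]]).as_matrix(); return M.T@(np.asarray(p,float)-o['ee_pos'])/10
E
python3 - <<'E'
from h import *
camera('wrist');o=get_obs(); print(o['ee_pos'],o['tcp_rot'],o['joint_positions'],todelta(o,(561,-190,247)))
E
```

```text
[470.10280592 130.64748479 246.3543154 ] [-1.32047828e-03  8.56064732e-02  9.96327887e-01 -7.27163882e-04] [-0.36145279  0.33553131  0.06171716  1.83662027 -0.02415264  0.97316461
  1.10985662] [-14.42610052 -30.04430638  -0.05040512]
```

Request:
carry_out --commands '[{"tx": -0.7, "ty": -1.5, "tz": 0, "roll": 0, "claw": 0.1}, {"tx": -1.5, "ty": -3, "tz": 0, "roll": 0, "claw": 0.1}, {"tx": -1.5, "ty": -3, "tz": 0, "roll": 0, "claw": 0.1}, {"tx": -1.5, "ty": -3, "tz": 0, "roll": 0, "claw": 0.1}, {"tx": -1.5, "ty": -3.5, "tz": 0, "roll": 0, "claw": 0.1}, {"tx": -1.5, "ty": -3.5, "tz": 0, "roll": 0, "claw": 0.1}, {"tx": -1.5, "ty": -3.5, "tz": 0, "roll": 0, "claw": 0.1}, {"tx": -1.5, "ty": -3, "tz": 0, "roll": 0, "claw": 0.1}]'

```text
time_s: 14.05
ee_pos: [539.2, -127.3, 246.9]
tcp_rot: [-0.001, 0.086, 0.996, -0.0]
ft_force: [0.7, 1.2, -0.8]
grip_width: 0.27
```

Request:
carry_out --commands '[{"tx": -1.6, "ty": -3, "tz": 0.5, "roll": 0, "claw": 0.1}, {"tx": -1.6, "ty": -3, "tz": 1.5, "roll": 0, "claw": 0.1}, {"tx": 0, "ty": 0, "tz": 3, "roll": 0, "claw": 0.1}, {"tx": 0, "ty": 0, "tz": 3, "roll": 0, "claw": 0.1}, {"tx": 0, "ty": 0, "tz": 3, "roll": 0, "claw": 0.1}, {"tx": 0, "ty": 0, "tz": 0, "roll": 0, "claw": 0.1}, {"tx": 0, "ty": 0, "tz": 0, "roll": 0, "claw": 0.1}, {"tx": 0, "ty": 0, "tz": 0, "roll": 0, "claw": 0.1}]'

```text
time_s: 14.85
ee_pos: [562.0, -190.1, 139.2]
tcp_rot: [0.001, 0.086, 0.996, -0.0]
ft_force: [-0.4, 0.4, -0.4]
grip_width: 0.273
```

```bash
python3 - <<'E'
from h import *
o=get_obs(); print(o['ee_pos'],todelta(o,(560.8,-190,o['ee_pos'][2])))
for n in ['scene','side','wrist']:
    o,c=snap(n,n+'11.png')
    if n!='wrist':
        u=proj(c['mtx'],c['k1'],c['extrinsics'],(560,-190,60)).astype(int)
        cv2.imwrite(f'pics/{n}11.png',cv2.resize(c['img'][u[1]-60:u[1]+60,u[0]-75:u[0]+75,::-1],None,fx=4,fy=4))
E
```

```text
[ 562.01455328 -190.10099911  139.22268029] [ 0.1213794  -0.01096873 -0.00036373]
```

View pics/scene11.png

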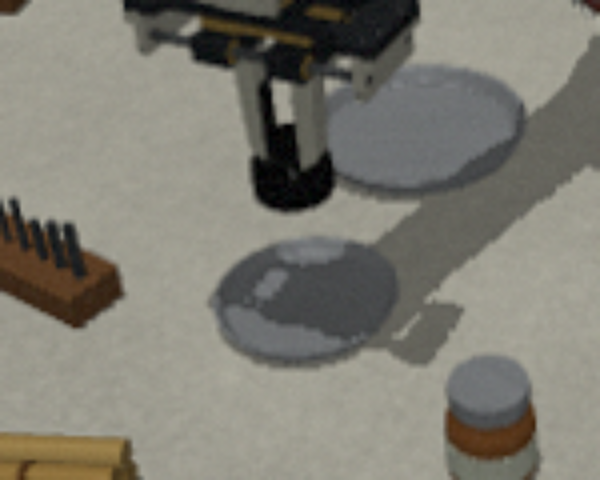

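View pics/side11.png

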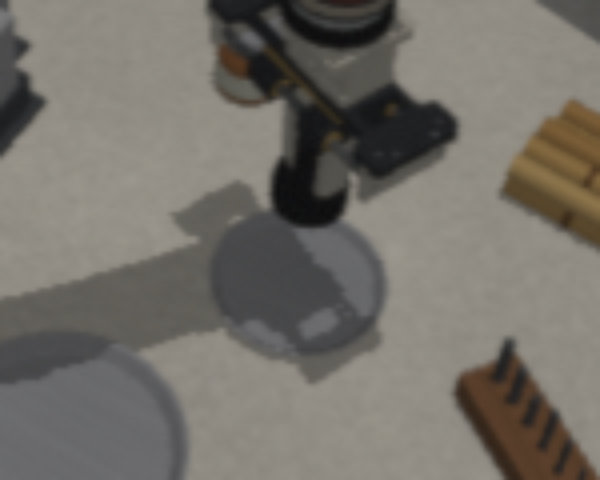

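View pics/wrist11.png

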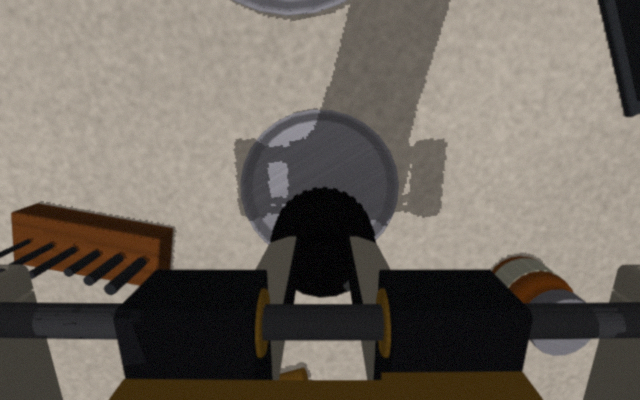

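The cap hangs level over the small dish (wrist 320,180), and the jar and block are well clear. Lowering it now.

Request:
carry_out --commands '[{"tx": 0.1, "ty": 0, "tz": 2, "roll": 0, "claw": 0.1}, {"tx": 0, "ty": 0, "tz": 3, "roll": 0, "claw": 0.1}, {"tx": 0, "ty": 0, "tz": 2.5, "roll": 0, "claw": 0.1}, {"tx": 0, "ty": 0, "tz": 1.5, "roll": 0, "claw": 0.1}, {"tx": 0, "ty": 0, "tz": 0.7, "roll": 0, "claw": 0.1}, {"tx": 0, "ty": 0, "tz": 0, "roll": 0, "claw": 0.1}, {"tx": 0, "ty": 0, "tz": 0, "roll": 0, "claw": 0.1}, {"tx": 0, "ty": 0, "tz": 0, "roll": 0, "claw": 0.1}]'

```text
time_s: 15.8
ee_pos: [560.8, -189.8, 41.9]
tcp_rot: [0.001, 0.087, 0.996, -0.0]
ft_force: [0.5, 0.2, -0.4]
grip_width: 0.27
```

Request:
carry_out --commands '[{"tx": 0, "ty": 0, "tz": 0.4, "roll": 0, "claw": 0.1}, {"tx": 0, "ty": 0, "tz": 0.2, "roll": 0, "claw": 0.1}, {"tx": 0, "ty": 0, "tz": 0.1, "roll": 0, "claw": 0.1}, {"tx": 0, "ty": 0, "tz": 0, "roll": 0, "claw": 0.1}, {"tx": 0, "ty": 0, "tz": 0, "roll": 0, "claw": 0.1}]'

```text
time_s: 16.3
ee_pos: [559.8, -189.4, 33.6]
tcp_rot: [-0.0, 0.087, 0.996, -0.0]
ft_force: [0.3, 0.8, -1.7]
grip_width: 0.273
```

Request:
carry_out --commands '[{"tx": 0, "ty": 0, "tz": 0.1, "roll": 0, "claw": 0.1}, {"tx": 0, "ty": 0, "tz": 0.1, "roll": 0, "claw": 0.1}, {"tx": 0, "ty": 0, "tz": 0, "roll": 0, "claw": 0.1}, {"tx": 0, "ty": 0, "tz": 0, "roll": 0, "claw": 0.1}]'

```text
time_s: 16.7
ee_pos: [559.9, -189.4, 33.4]
tcp_rot: [0.0, 0.087, 0.996, 0.0]
ft_force: [-3.5, 0.8, 10.0]
grip_width: 0.267
```

```bash
python3 - <<'E'
from h import *
for n in ['scene','side']:
    o,c=snap(n,n+'12.png')
    u=proj(c['mtx'],c['k1'],c['extrinsics'],(560,-190,30)).astype(int)
    cv2.imwrite(f'pics/{n}12.png',cv2.resize(c['img'][u[1]-40:u[1]+40,u[0]-50:u[0]+50,::-1],None,fx=6,fy=6))
E
```

```text
(no output)
```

View pics/scene12.png

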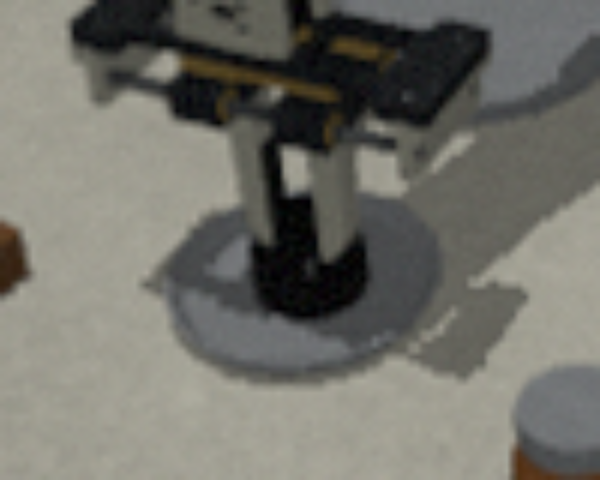

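View pics/side12.png

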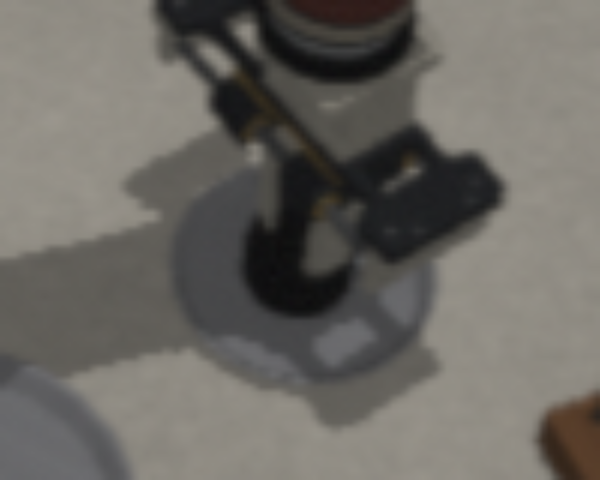

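The force rose to 10 N and both views show the cap seated mid-dish. I'll ease the pressure, open and retreat.

Request:
carry_out --commands '[{"tx": 0, "ty": 0, "tz": -0.1, "roll": 0, "claw": 0.1}, {"tx": 0, "ty": 0, "tz": -0.05, "roll": 0, "claw": 0.4}, {"tx": 0, "ty": 0, "tz": 0, "roll": 0, "claw": 0.55}, {"tx": 0, "ty": 0, "tz": 0, "roll": 0, "claw": 0.6}, {"tx": 0, "ty": 0, "tz": 0, "roll": 0, "claw": 0.6}, {"tx": 0, "ty": 0, "tz": -1, "roll": 0, "claw": 0.6}, {"tx": 0, "ty": 0, "tz": -3, "roll": 0, "claw": 0.6}, {"tx": 0, "ty": 0, "tz": -4, "roll": 0, "claw": 0.6}]'

```text
time_s: 17.6
ee_pos: [558.2, -188.1, 112.4]
tcp_rot: [-0.003, 0.086, 0.996, 0.001]
ft_force: [0.3, 0.2, -0.2]
grip_width: 0.598
```

Request:
carry_out --commands '[{"tx": 0, "ty": 0, "tz": -4, "roll": 0, "claw": 0.6}, {"tx": 0, "ty": 0, "tz": -3, "roll": 0, "claw": 0.6}, {"tx": 0, "ty": 0, "tz": 0, "roll": 0, "claw": 0.6}, {"tx": 0, "ty": 0, "tz": 0, "roll": 0, "claw": 0.6}, {"tx": 0, "ty": 0, "tz": 0, "roll": 0, "claw": 0.6}]'

```text
time_s: 18.1
ee_pos: [558.7, -188.7, 181.7]
tcp_rot: [-0.002, 0.087, 0.996, 0.001]
ft_force: [0.6, 0.3, -0.2]
grip_width: 0.603
```

```bash
python3 - <<'E'
from h import *
for n in ['scene','side','wrist']:
    o,c=snap(n,n+'13.png')
    g=(c['mtx'],c['k1'],T_of(o,c))
    at=proj(*g,(560,-190,35)).astype(int); m=(c['img'].max(2)<40).astype('u1'); _,l,s,_=cv2.connectedComponentsWithStats(m); k=l[at[1],at[0]]
    x,y,w,h,a=s[k]; bb=np.array([x,y,x+w,y+h])-.5; print(n,at,bb,a,fitcap(g,bb,[560,-190],30))
print(o['ft_force'],o['time_s'],o['ee_pos'],o['grip_width'])
c=camera('scene');g=(c['mtx'],c['k1'],c['extrinsics'])
E
```

```text
scene [261 235] [253.5 228.5 272.5 248.5] 304 (array([ 559.25951103, -188.49642185]), array([-0.41992188, -1.04695129,  0.42398071,  0.93939209]))
side [357 250] [347.5 244.5 364.5 263.5] 274 (array([ 557.27612564, -187.95065909]), array([-0.96707153, -0.79759216,  0.95639038,  0.73895264]))
wrist [321 188] [292.5 153.5 352.5 215.5] 2836 (array([ 559.29064479, -189.29937471]), array([ 0.38009644,  0.07290649, -0.38031006, -0.09281921]))
[ 0.61477126 -0.6595308  -0.24450997] 18.2 [ 558.79850075 -188.89299428  181.43947639] 0.6004320568318936
```

View pics/wrist13.png

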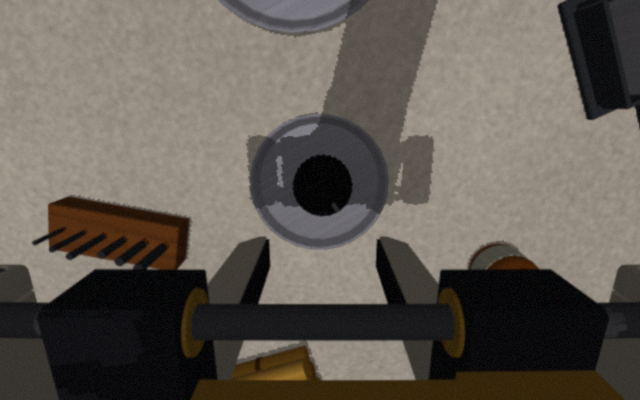

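View pics/side13.png

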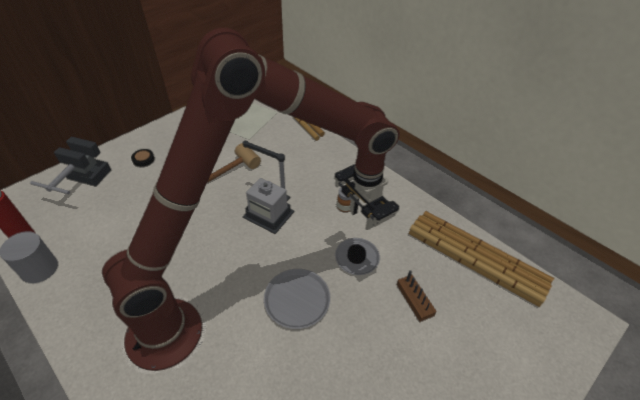

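View pics/scene13.png

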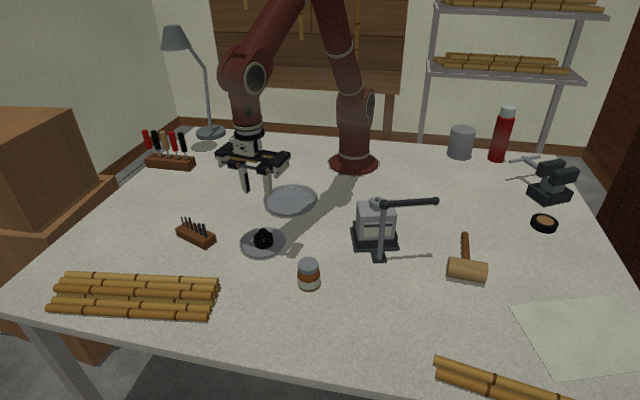

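The cap lies upright in the middle of the small dish (wrist 322,184). Three fits put it within about 4 mm of the dish centre. The bar is swung aside (scene 437,201), and the mallet, jar and block look unmoved. Handing in.

```bash
python3 -c "
from rig import *
print(sign_off())"
```

```text
the job is handed in; nothing more can be done
None
```

The job is handed in: the can is open and the cap lies in the middle of the smaller drip dish. No verdict was reported.

**What I did**
- **Bar:** I pushed the hold-down bar about 1.5 rad clockwise, away from the cap.
- **Cap:** I gripped it, pressed down with about 33 N, turned it 60 degrees anticlockwise and lifted it off.
- **Placing:** I carried it to the dish, lowered it until it touched the floor at about 10 N, then let go and backed away.

**Last checks**
- **Cap position:** outline fits from the three cameras put it about 2 to 4 mm from the dish centre. It looks upright and the gripper is clear, with force readings near zero.
- **Bar:** still well aside in the last pictures. The 1.5 rad is a measurement from just after the push; I did not measure it again at the end.
- **Bystanders:** the mallet, jar and drill-bit block look unmoved by eye.
- **Time:** about 18 s of the 69 s allowed.

**Failed or disagreed**
- My first two move calls were refused because the rows left out some fields.
- One early wrist fit of the cap was about 4 mm off because the arm had not settled; I measured again at rest.
- One scene-camera fit of the cap was spoiled by the dark bar beside it, so I left it out.

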